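# Clamp a block of hard cheese for carving

### The job

Take the block of hard cheese from the wooden cutting board and set it lengthwise on the white base of the trigger clamp, between the jaw's pad and the end stop and in line with them, and let go of it. Then pump the clamp's trigger, squeezing it to the post and releasing it again and again, until the pad holds the cheese against the end stop with the pad's spring about half closed; never close the spring almost fully, as that crushes the cheese, and do not push the jaw or its bar by hand. Finish while still holding the trigger squeezed so that the pressure stays on, and leave the mill, bowl and jar alone.

Things in the scene. Friction and masses are not known exactly. Their poses are not given: they have to be found in the camera images.
- cheese: Block of hard cheese, pale yellow with brown rind on top and bottom, 85 long (its x) x 46 wide (its y) x 60 high (z), about 0.28 kg. Origin: centre of its underside. It starts lying flat on the cutting board.
- board: Wooden cutting board, 280 (x) x 220 (y) x 20 thick, fixed. Origin: centre of its underside on the table.
- clamp: Trigger clamp, fixed to the table. Origin: on the table, under the middle of its upright post; x points along the clamp towards the end stop, z up. All clamp sizes are in this frame. White base plate x = -90 to 250, y = -50 to 50, top at z = 12. Toothed bar 12 wide along x through the post at z = 28 to 38, sticking out behind; trigger guides at z = 12 to 55, y up to +-25, x = -60 to 0.
- post_top (a point): Middle of the top of the clamp's fixed steel post, at clamp x = 0, z = 125. The post is 10 thick (x = -5 to 5) and 26 wide in y. The trigger stands behind it (-x). Above z = 62 only post and trigger stand here. To pinch both, centre the gripper near clamp x = -5, y = 0 and open it at least 66 so that the trigger can come back.
- end_stop: Fixed steel end stop of the clamp, an upright plate 64 wide in y, 10 thick, 58 high above the base plate. Origin: middle of the lower edge of the face that looks at the pad, at clamp x = 235, y = 0, z = 12.
- nest (a point): Point on the top of the clamp's base plate at clamp x = 185, y = 0, z = 12: a good place for the centre of the cheese's underside, which leaves it about 7 short of the end stop; it may stand anywhere between pad and stop, since the pad pushes it along.
- pad: White plastic pad, 8 thick, 42 wide (y), 36 high (clamp z = 24 to 60), on a sprung brass stem in front of the jaw. Its frame moves with it but its origin is the clamp's origin when jaw_slide = pad_spring = 0; use pad_face for its place.
- pad_face (a point): Middle of the pad's front face, at clamp x = 75 + jaw_slide - pad_spring, y = 0, z = 42.
- jaw: The dark steel jaw (14 thick, 40 wide, z = 14 to 60, front face at clamp x = 49 + jaw_slide) with its toothed bar, carrying the pad. Its origin is the clamp's origin when jaw_slide = 0.
- trigger: Black plastic trigger, an upright plate 10 thick in x and 26 wide in y, top at z = 120, gripped between z = 65 and 120. Its frame is the clamp's shifted by trigger_slide along x.
- trigger_back (a point): Middle of the back (-x) face of the trigger at z = 100: at clamp x = -35 when released, -15 when fully squeezed. Trigger and post together measure 40 over their outer faces when released, 20 when squeezed; the post does not move.
- trigger_slide (a joint): Travel of the trigger towards the post in m: 0 released, 0.020 fully squeezed. Squeezing feeds bar, jaw and pad 1:1 to +x through a pawl on 6 mm teeth: 12 to 18 mm a full stroke, several are needed. Released, its spring (2 to 5 N) brings it back and the jaw stays. Squeezing takes about 20 N in all when the pad spring is half closed.
- jaw_slide (a joint): Travel of the jaw towards the end stop in m: 0 fully back, 0.110 at most; starts at 0 to 0.025. Held only by 4 N of friction, there is no lock: once the pad presses the cheese, releasing the trigger lets the jaw be pushed back until less than 4 N is left, so the trigger must stay squeezed.
- pad_spring (a joint): How far the pad's spring is closed in m: 0 free, 0.020 fully closed; 1 N per mm, so half closed is 0.010 and 10 N. The brass stem comes out of the back of the jaw by this much. Past 0.017 counts as crushing the cheese.
- pepper_mill: Dark wooden pepper mill, 54 across, 134 tall, standing. Bystander. Origin: centre of its underside.
- bowl: Small metal bowl, 120 across, 50 tall. Bystander. Origin: centre of its underside.
- jar: Amber glass jar with a steel lid, 64 across, 85 tall. Bystander. Origin: centre of its underside.
Things that resemble listed ones, but are neither listed nor needed, are in the scene too. Leave any red look-alike of the cheese alone.

How it is judged:
On the way, in this order (a step that is already met when the one before it is completed fails the run):
1. the cheese stands flat on the clamp's base between pad and end stop, in line with the clamp, and is let go (y of cheese in the frame of clamp between -0.012 and 0.012 m and z of cheese in the frame of clamp between 0.006 and 0.018 m and angle between cheese's own z axis and vertical below 0.12 rad and angle between the x axis of cheese and the x axis of clamp, either way round below 0.17 rad and x of cheese in the frame of clamp between 0.11 and 0.2 m and contact force between the fingers and cheese below 0.1 N and linear speed of cheese below 0.02 m/s and value of joint pad_spring below 0.003 m), for 0.2 s.
2. the pad presses the cheese against the end stop (contact force between pad and cheese above 4.5 N and contact force between cheese and end_stop above 2 N), for 0.1 s.
At the end, for the whole second after the job is handed in: Cheese flat on the clamp's base (12 mm of its centre line, 10 degrees of its direction), pressed to the end stop with the pad's spring closed 5 to 15 mm (5 to 15 N), fingers still pressing the trigger (over 2 N) and not touching the cheese, for the last second (y of cheese in the frame of clamp between -0.012 and 0.012 m and z of cheese in the frame of clamp between 0.006 and 0.018 m and angle between cheese's own z axis and vertical below 0.12 rad and angle between the x axis of cheese and the x axis of clamp, either way round below 0.17 rad and contact force between pad and cheese between 5 and 16 N and value of joint pad_spring between 0.005 and 0.015 m and contact force between cheese and end_stop above 3 N and contact force between the fingers and trigger above 2 N and contact force between each of the arm, the fingers and cheese below 0.3 N and linear speed of cheese below 0.01 m/s); the arm keeps its last pose, push and grip.
It fails at once if the cheese is crushed: the pad's spring is closed beyond 17 mm (value of joint pad_spring above 0.017 m).
It fails at once if the jaw, its bar or its pad is pushed by hand (more than 4 N) (contact force between any of the fingers, the arm and jaw above 4 N).
It fails at once if the mill, bowl or jar is moved by more than 30 mm (distance of any of pepper_mill, bowl, jar from where it was at the start of the episode above 0.03 m).
It also fails if it takes over 67 s, if anything falls off the work surface, if the arm or the gripper's body presses on something with over 40 N, if the wrist force passes 120 N, or if a joint passes its speed limit or range.

### The arm

A 6-joint arm with a two-finger parallel gripper is mounted at the origin on the work surface. World frame = base frame: x ahead of the robot, y to its left, z up, the work surface at z = 0. Lengths are in m, angles in rad, forces in N, time in s.
With the tool pointing down it reaches from about 0.425 to 0.925 m from the base axis. Payload 12.5 kg.
Tool frame: the origin (TCP) lies midway between the tips of the shut fingers; the grasp point (between the pads) lies 19 mm behind it (manip.grip_point_offset is the distance from the TCP to the grasp point, in m); z points along the fingers, y is the line along which they close (so a half turn about z gives the same grasp; the last joint's range is limited). The gripper opens to 85 mm and grips with 20 to 120 N. Pads are 22 mm wide; open, the fingers measure 114 mm over their backs; the gripper's body (76 mm by 85 mm) begins 54 mm behind the grasp point. The pads swing forward as they close: fully open they stand 13 mm farther back than shut.
Start: joints at [1.244, 0.491, 1.559, -0, 1.092, -0.106], TCP at [0.137, 0.61, 0.231] pointing down, gripper open.
Joint ranges: [-3.1, 3.1], [-0.84, 2.19], [0.05, 2.79], [-1.13, 4.28], [0.06, 2.93], [-2.69, 2.69]. Speed limits (rad/s): [2.22, 2.22, 2.79, 3.14, 3.14, 3.14].

### API

Orientations are given as a unit quaternion [x, y, z, w].
In Python, from station import manip, cams gives the robot as it stands.
- The arm moves only by the tool arm_command, never from a script. Its argument "plan" is a list of rows, each a list of 4 numbers: the shift along the world's x, y, z in m, then the turn about the world's z in rad. A call has 1 to 8 rows; each row is the pose to reach, as a shift and turn from the pose commanded when the call began; what a row does not reach only later rows make up. A row lasts 1/12 s, in which the tool goes at most 41.7 mm and 7.16 degrees, less where a joint would pass 70% of its speed; a pose out of reach is approached as far as the arm can. A call with a gripper value outside its range is refused whole. "gripper" is the opening, from 0 (shut) to 1 (fully open), set as the call begins (left out, the last holds). The fingers move at their own pace and stop on an object; "grip_force" is the grip in N (left out, the last holds). Time passes only in rows, so rows that repeat a pose let the fingers close. It gives the time, the measured TCP pose, the force, the opening and the grip force at its end, in the units of the state.
- manip.get_state(): the state, without advancing time (a new reading comes with each control period).
- cams.snapshot(name): name is "scene" or "top" or "wrist"; returns a dict with "frame" (400x640x3 uint8, red, green, blue), "K" (3x3 intrinsics, pixels), "dist" ([k1, k2, p1, p2, k3] as OpenCV has them; the pictures are not rectified), "rvec" (rotation vector, rad) and "tvec" (3), from world to camera coordinates, as OpenCV has them. Camera axes: x right, y down, z forward; pixel columns grow to the right and rows downward; lengths in m; the calibration is good to about 2 mm. A picture is of the moment at which its call begins. There is no depth.
- manip.close_job(): hands the job in; it is judged then, once.
Trained networks look in the newest picture that a camera, given by its name, has taken for a name from the list of things; names that differ only in an ending like _2 or _b are one class to them, and where a whole thing is asked for, a point or a joint stands for the part that bears it (a point fixed in the world has none). Each returns a list of dicts, best first, with "conf" (0 to 1); they miss things now and then, are a little off and sometimes report something else, mostly with a low value. They report only what shows in the picture. A call takes as long as a camera call. They do not tell look-alikes from the thing itself.
- cams.outline_of(camera, thing): "region" (400x640 bool, what is visible of it) and "extent" ([left, top, width, height] in pixels, round what is visible of it).
- cams.spot_point(camera, thing): "pixel" ([column, row] in pixels: a listed point, or the origin of a listed thing).
The state is a dict: "t": time; "joints": joint angles; "dq": joint speeds; "effort": joint torques, N m; "eef_pos": TCP position; "orientation": TCP orientation; "wrist_force": force on the tool from outside, world axes, zero at the start; "wrist_torque": the same for the moment, N m; "gripper_width": finger opening in m; "finger_force": force on a finger pad.
Only numpy, scipy, OpenCV 4.12 (cv2) and the standard library are available. Lean on these libraries where they do the work, as an engineer would, in place of code of your own. Each camera call takes 0.05 s, during which the arm holds its last target. There are 200 camera calls.

## Working session

There is one attempt and no reset: what is moved stays moved. The work goes in short steps, Python scripts to look and compute and a tool call to move; the robot and the scene stay as the last step left them, time stands still between calls to the robot, and variables do not carry over. Pictures are saved under pics/ and viewed, at most 12 in all, crops included, and the job is handed in when it is done.

Besides the shell and the picture viewer there is one more tool, called after "Emit:" in YAML: its name, and indented under it one key for each argument. arm_command: Moves the arm, as the interface text tells. Its arguments: {"type":"object","properties":{"plan":{"type":"array","items":{"type":"array","items":{"type":"number"}}},"gripper":{"type":"number"},"grip_force":{"type":"number"}},"required":["plan"]}

```bash
mkdir -p pics; cat > h.py <<'E'
import numpy as np, cv2
from station import manip, cams
def snap(n,f=None):
    s=cams.snapshot(n)
    if f: cv2.imwrite('pics/'+f,s['frame'][:,:,::-1])
    return s
def ray(s,px):
    R=cv2.Rodrigues(np.array(s['rvec'],float))[0]; t=np.array(s['tvec'],float).ravel()
    u=cv2.undistortPoints(np.array([[px]],float),np.array(s['K'],float),np.array(s['dist'],float))[0,0]
    d=R.T@np.array([u[0],u[1],1]); return -R.T@t, d/np.linalg.norm(d)
def atz(s,px,z):
    o,d=ray(s,px); return o+d*(z-o[2])/d[2]
def tri(a,pa,b,pb):
    A=[];B=[]
    for s,p in((a,pa),(b,pb)):
        o,d=ray(s,p); M=np.eye(3)-np.outer(d,d); A.append(M);B.append(M@o)
    return np.linalg.lstsq(np.vstack(A),np.hstack(B),rcond=None)[0]
def proj(s,P):
    return cv2.projectPoints(np.array(P,float).reshape(-1,3),np.array(s['rvec'],float),np.array(s['tvec'],float),np.array(s['K'],float),np.array(s['dist'],float))[0][:,0]
E
python3 - <<'E'
from h import *
np.set_printoptions(precision=4,suppress=True)
S={c:snap(c,f'{c}0.png') for c in('scene','top')}
cv2.imwrite('pics/both.png',cv2.resize(np.vstack([S[c]['frame'] for c in S])[:,:,::-1],(480,600)))
for th in['cheese','post_top','end_stop','nest','pad_face','trigger_back','clamp','board','pepper_mill','jar','bowl']:
    p={}
    for c in S:
        r=cams.spot_point(c,th); p[c]=r
        print(th,c,[(np.round(x['pixel'],1).tolist(),round(x['conf'],2)) for x in r[:3]])
    if p['scene'] and p['top']: print('   ',tri(S['scene'],p['scene'][0]['pixel'],S['top'],p['top'][0]['pixel']))
print(manip.get_state()['orientation'],manip.get_state()['t'])
E
```

```text
cheese scene [([314.3, 216.6], 0.77), ([463.3, 228.3], 0.68), ([387.7, 212.5], 0.67)]
cheese top [([243.1, 237.1], 0.74), ([305.6, 204.4], 0.71), ([165.5, 260.0], 0.71)]
    [0.5756 0.1737 0.0336]
post_top scene [([239.3, 127.4], 0.63), ([314.7, 263.9], 0.46)]
post_top top [([435.9, 236.6], 0.64)]
    [ 0.5105 -0.2406  0.108 ]
end_stop scene [([242.5, 152.5], 0.72)]
end_stop top [([337.7, 245.0], 0.66)]
    [ 0.5545 -0.0692  0.1459]
nest scene [([294.0, 167.0], 0.87), ([248.9, 152.4], 0.67)]
nest top [([359.5, 236.6], 0.59)]
    [ 0.513  -0.0519  0.0315]
pad_face scene [([267.1, 154.0], 0.44)]
pad_face top [([390.9, 239.0], 0.38)]
    [ 0.5097 -0.1424  0.0367]
trigger_back scene [([229.5, 126.5], 0.64)]
trigger_back top [([446.6, 235.2], 0.64)]
    [ 0.5155 -0.2725  0.0997]
clamp scene [([246.0, 151.7], 0.87)]
clamp top [([424.2, 238.2], 0.61), ([375.0, 150.0], 0.41)]
    [ 0.5101 -0.2354 -0.003 ]
board scene [([394.5, 218.6], 0.76), ([243.4, 150.8], 0.51)]
board top [([233.4, 240.3], 0.83), ([424.8, 239.4], 0.3)]
    [ 0.5076  0.2906 -0.011 ]
pepper_mill scene [([180.5, 179.3], 0.92)]
pepper_mill top [([464.9, 169.6], 0.94)]
    [ 0.7011 -0.3584 -0.0122]
jar scene [([315.3, 264.8], 0.71)]
jar top [([275.4, 148.4], 0.85)]
    [0.7617 0.1693 0.0121]
bowl scene [([232.0, 224.5], 0.95)]
bowl top [([376.3, 149.8], 0.65), ([393.4, 238.4], 0.21)]
    [ 0.7597 -0.1121 -0.0066]
[0.1102 0.9939 0.     0.    ] 1.2
```

View pics/scene0.png

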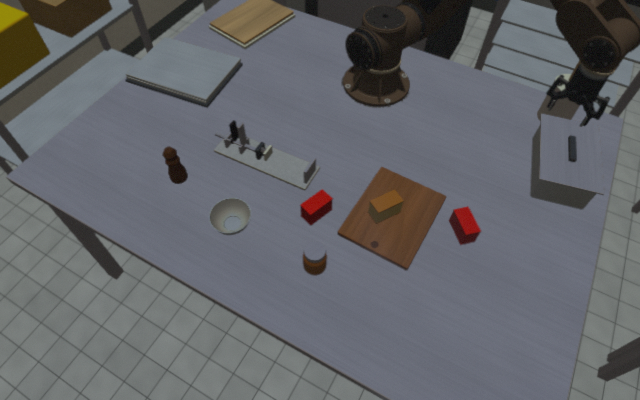

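View pics/top0.png

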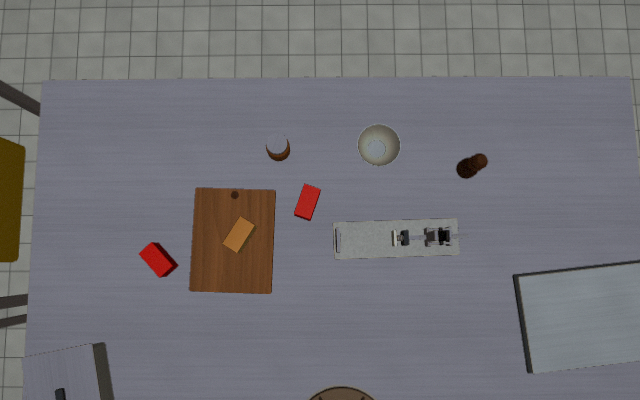

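The scene shows the cheese at about (387,207) on the board, with red look-alikes at (316,206) and (464,225). In the top view the cheese is at (239,235) and the clamp runs along row 238, with the stop at column 337 and the post at column 432.

```bash
cat > m.py <<'E'
from h import *
np.set_printoptions(precision=4,suppress=True)
def cheese(s,cam,near):
    for r in cams.outline_of(cam,'cheese'):
        ys,xs=np.nonzero(r['region']); print(cam,r['extent'],round(r['conf'],2),s['frame'][r['region']].mean(0))
E
python3 - <<'E'
from m import *
a=snap('scene');cheese(a,'scene',0)
pa=[r['pixel'] for r in cams.spot_point('scene','cheese')]
b=snap('top');cheese(b,'top',0)
pb=[r['pixel'] for r in cams.spot_point('top','cheese')]
for p in pa:
  for q in pb:
    P=tri(a,p,b,q); print(p,q,P,np.abs(proj(a,P)-p).max())
E
```

```text
scene [371.7, 190.0, 30.9, 31.2] 0.89 [93.7421 67.4779 37.2276]
scene [450.9, 204.8, 29.0, 44.1] 0.86 [103.6991  33.3597  34.1188]
scene [297.9, 193.5, 38.0, 32.0] 0.55 [104.4396  27.5823  26.4203]
scene [163.1, 146.1, 22.5, 35.9] 0.22 [43.3594 33.5025 29.5075]
top [291.3, 184.5, 27.9, 35.1] 0.83 [154.9468  37.8826  32.9515]
top [139.2, 242.7, 39.7, 33.4] 0.82 [137.494   19.8446  15.4382]
top [224.8, 216.0, 32.3, 37.9] 0.63 [136.1409  91.7886  44.5257]
[459.9, 227.5] [158.8, 260.3] [0.4573 0.478  0.0164] 2.165004585890358
[459.9, 227.5] [241.4, 237.5] [0.5001 0.3663 0.0367] 38.41993728680188
[459.9, 227.5] [305.8, 204.3] [0.5897 0.276  0.204 ] 72.60560730651184
[315.3, 214.7] [158.8, 260.3] [0.5948 0.2749 0.2494] 73.21193086084656
[315.3, 214.7] [241.4, 237.5] [0.5742 0.1764 0.0442] 34.92600579931633
[315.3, 214.7] [305.8, 204.3] [ 0.6083  0.0849 -0.0095] 1.1144095186567142
```

Emit:
arm_command:
  plan:
    - [0.03,-0.03,0.03,-0.1]
    - [0.06,-0.055,0.06,-0.2]
    - [0.085,-0.08,0.09,-0.2]
    - [0.11,-0.105,0.1,-0.2]
    - [0.135,-0.13,0.1,-0.2]
    - [0.16,-0.155,0.1,-0.2]
    - [0.185,-0.18,0.1,-0.2]
    - [0.21,-0.205,0.1,-0.2]

```text
t: 2.17
eef_pos: [0.348, 0.4031, 0.3318]
orientation: [0.209, 0.978, 0.0, 0.0]
wrist_force: [0.3, -0.1, 0.1]
gripper_width: 0.0851
finger_force: 0.0
```

Emit:
arm_command:
  plan:
    - [0.025,-0.025,0,0]
    - [0.05,-0.05,0,0]
    - [0.075,-0.075,0,0]
    - [0.1,-0.09,0,0]
    - [0.12,-0.11,0,0]
    - [0.12,-0.11,0,0]

```text
t: 2.67
eef_pos: [0.4698, 0.292, 0.331]
orientation: [0.21, 0.978, -0.0, 0.0]
wrist_force: [-0.8, 0.0, -0.8]
gripper_width: 0.0855
finger_force: 0.0
```

```bash
python3 - <<'E'
from m import *
s=snap('wrist','w1.png'); cheese(s,'wrist',0)
st=manip.get_state(); print(st['eef_pos'],st['orientation'])
o,d=ray(s,(320,200)); print(o,d, atz(s,(320,200),0.05))
b=snap('top'); 
for p in pb if 0 else [r['pixel'] for r in cams.spot_point('wrist','cheese')]:
    print(p,atz(s,p,0.02),tri(s,p,b,(241.5,237.3)))
E
```

```text
wrist [215.8, 251.3, 37.2, 77.3] 0.88 [127.548   40.3673  39.3146]
wrist [414.3, 38.3, 103.9, 67.2] 0.87 [153.9119  50.4793  49.2002]
wrist [295.5, 155.7, 48.7, 79.7] 0.61 [150.8377 111.1738  70.8488]
wrist [1.2, 213.8, 175.3, 129.0] 0.19 [123.3343 127.3328 127.4116]
[0.4673 0.2942 0.3311] [ 0.2098  0.9777 -0.     -0.0002]
[0.3984 0.3248 0.474 ] [ 0.2922 -0.1388 -0.9463] [0.5293 0.2626 0.05  ]
[322.3, 187.9] [0.5243 0.2681 0.02  ] [0.5195 0.2647 0.0215]
[234.3, 275.6] [0.5933 0.0959 0.02  ] [0.4972 0.2221 0.2623]
[452.7, 72.7] [0.4556 0.4742 0.02  ] [0.4148 0.1712 0.8531]
```

View pics/w1.png

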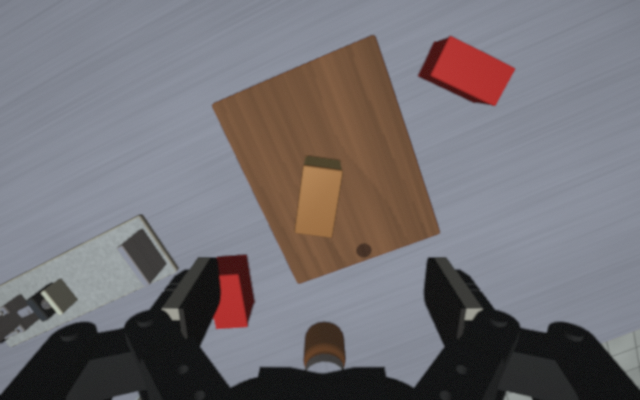

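Wrist view: the cheese's top face has corners at about (304,166), (342,171), (332,237) and (296,233). The red blocks are at (233,290) and (470,72), and the clamp is lower left.

```bash
cat >> m.py <<'E'
from scipy.optimize import least_squares
def fitbox(s,mask,x0,L=.085,W=.046,H=.06):
    """fit x,y,z0,yaw of the cheese box so that its silhouette matches mask"""
    c=np.array([[i*L/2,j*W/2,k*H] for i in(-1,1) for j in(-1,1) for k in(0,1)])
    dt=lambda m: cv2.distanceTransform((1-m).astype(np.uint8),cv2.DIST_L2,5)
    def sil(p):
        R=np.array([[np.cos(p[3]),-np.sin(p[3])],[np.sin(p[3]),np.cos(p[3])]])
        P=np.c_[c[:,:2]@R.T+p[:2],c[:,2]+p[2]]; 
        h=cv2.convexHull(proj(s,P).astype(np.float32)); return h
    m=np.zeros(mask.shape,np.uint8)
    cs,_=cv2.findContours(mask.astype(np.uint8),cv2.RETR_EXTERNAL,cv2.CHAIN_APPROX_NONE)
    C=max(cs,key=cv2.contourArea)[:,0].astype(float)
    f=lambda p:[cv2.pointPolygonTest(sil(np.r_[p[:2],x0[2],p[2]]),(float(q[0]),float(q[1])),True)-0.5 for q in C]
    r=least_squares(f,[x0[0],x0[1],x0[3]],loss='soft_l1',x_scale=[.01,.01,.1],diff_step=1e-3)
    return r.x, np.sqrt(np.mean(np.array(f(r.x))**2))
E
python3 - <<'E'
from m import *
s=snap('wrist')
C=[(304,166),(342,171),(332,237),(296,233)]
for z in(.07,.08,.09):
    P=np.array([atz(s,c,z) for c in C]); print(z,P.mean(0),[np.linalg.norm(P[i]-P[i-1]) for i in range(4)])
d=(P[3]+P[2]-P[0]-P[1]); yaw=np.arctan2(d[1],d[0]);e=P[1]-P[0]; print('yaw',yaw,np.arctan2(e[1],e[0]))
r=min(cams.outline_of('wrist','cheese'),key=lambda r:abs(r['extent'][0]-295)+abs(r['extent'][1]-155))
print(fitbox(s,r['region'],[.522,.265,.02,yaw]))
for px in ['nest','post_top','end_stop']: print(px,[(x['pixel'],x['conf']) for x in cams.spot_point('wrist',px)[:2]])
E
```

```text
0.07 [0.5221 0.2659 0.07  ] [np.float64(0.0860585809583546), np.float64(0.04494266918188664), np.float64(0.08543365267257896), np.float64(0.045114688514943595)]
0.08 [0.519  0.2674 0.08  ] [np.float64(0.08393048590843748), np.float64(0.04383130677326966), np.float64(0.08332101112859577), np.float64(0.04399907233538252)]
0.09 [0.5158 0.2689 0.09  ] [np.float64(0.08180239085852031), np.float64(0.04271994436465267), np.float64(0.08120836958461258), np.float64(0.0428834561558214)]
yaw -0.5512399532571648 1.0154688973432873
(array([ 0.5214,  0.2628, -0.5653]), np.float64(0.46721868121180843))
nest []
post_top []
end_stop [([149.2, 247.9], 0.55)]
```

Emit:
arm_command:
  plan:
    - [0.02,-0.012,-0.03,-0.07]
    - [0.04,-0.024,-0.06,-0.14]
    - [0.054,-0.031,-0.1,-0.14]
    - [0.054,-0.031,-0.14,-0.14]
    - [0.054,-0.031,-0.18,-0.14]
    - [0.054,-0.031,-0.22,-0.14]
    - [0.054,-0.031,-0.26,-0.14]
    - [0.054,-0.031,-0.291,-0.14]
  gripper: 1

```text
t: 3.78
eef_pos: [0.5199, 0.2639, 0.0376]
orientation: [0.276, 0.961, -0.0, -0.001]
wrist_force: [-0.1, 0.8, -0.2]
gripper_width: 0.0854
finger_force: 0.0
```

Emit:
arm_command:
  plan:
    - [0,0,0,0]
    - [0,0,0,0]
    - [0,0,0,0]
    - [0,0,0,0]
    - [0,0,0,0]
    - [0,0,0,0]
  gripper: 0.3
  grip_force: 40

```text
t: 4.28
eef_pos: [0.5218, 0.2643, 0.0426]
orientation: [0.277, 0.961, 0.001, 0.002]
wrist_force: [-1.4, 0.5, 8.0]
gripper_width: 0.0453
finger_force: 43.2
```

Emit:
arm_command:
  plan:
    - [0,0,0.02,0]
    - [0,0,0.06,0]
    - [0,0,0.1,0]
    - [0,0,0.14,0]
    - [0,0,0.18,0]
    - [0,0,0.18,0]

```text
t: 4.78
eef_pos: [0.5229, 0.2647, 0.2291]
orientation: [0.277, 0.961, 0.004, 0.005]
wrist_force: [0.9, 0.0, -2.8]
gripper_width: 0.0453
finger_force: 42.9
```

Emit:
arm_command:
  plan:
    - [0,-0.01,0.02,-0.12]
    - [0,-0.03,0.04,-0.24]
    - [0,-0.05,0.06,-0.36]
    - [0,-0.07,0.08,-0.48]
    - [0,-0.09,0.1,-0.6]
    - [0,-0.11,0.12,-0.72]
    - [-0.01,-0.13,0.12,-0.84]
    - [-0.015,-0.14,0.12,-0.96]

```text
t: 5.45
eef_pos: [0.505, 0.1221, 0.3417]
orientation: [0.692, 0.722, 0.001, 0.001]
wrist_force: [0.1, 0.2, -3.9]
gripper_width: 0.0458
finger_force: 42.9
```

Emit:
arm_command:
  plan:
    - [0,0,0,-0.05]
    - [0,0,0,-0.05]

```text
t: 5.62
eef_pos: [0.5052, 0.1232, 0.3409]
orientation: [0.708, 0.706, 0.0, 0.0]
wrist_force: [-0.0, 0.7, -3.2]
gripper_width: 0.0453
finger_force: 42.8
```

```bash
python3 - <<'E'
from m import *
st=manip.get_state(); print(st['t'],st['eef_pos'],st['orientation'])
s=snap('wrist','w2.png'); 
for n,z in [('nest',.012),('post_top',.125),('end_stop',.012),('pad_face',.042),('trigger_back',.1),('clamp',0)]:
    print(n,[(x['pixel'],round(x['conf'],2),atz(s,x['pixel'],z)) for x in cams.spot_point('wrist',n)[:2]])
E
```

```text
5.6167 [0.5052 0.1232 0.3409] [0.7083 0.7059 0.0004 0.0003]
nest []
post_top []
end_stop []
pad_face []
trigger_back [([483.2, 287.6], 0.19, array([ 0.7073, -0.047 ,  0.1   ]))]
clamp []
```

View pics/w2.png

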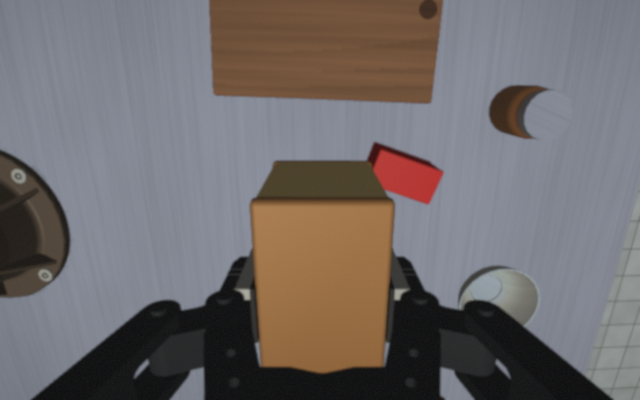

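The clamp is hidden behind the held cheese here: top face at columns 252–394, rows 200–367, square in the hand. I'll move past the clamp and offset sideways to see it.

Emit:
arm_command:
  plan:
    - [-0.01,-0.04,0,0]
    - [-0.02,-0.08,0,0]
    - [-0.03,-0.12,0,0]
    - [-0.04,-0.16,0,0]
    - [-0.05,-0.2,0,0]
    - [-0.06,-0.24,0,0]
    - [-0.07,-0.28,0,0]
    - [-0.08,-0.32,0,0]

```text
t: 6.63
eef_pos: [0.425, -0.1978, 0.3405]
orientation: [0.707, 0.707, 0.0, 0.0]
wrist_force: [2.0, -1.3, -2.9]
gripper_width: 0.0454
finger_force: 42.8
```

Emit:
arm_command:
  plan:
    - [0,0,0,0]
    - [0,0,0,0]
    - [0,0,0,0]

```text
t: 6.88
eef_pos: [0.4259, -0.196, 0.3402]
orientation: [0.707, 0.707, 0.0, -0.0]
wrist_force: [-0.2, 0.7, -4.4]
gripper_width: 0.0456
finger_force: 42.8
```

```bash
python3 - <<'E'
from m import *
st=manip.get_state(); print(st['t'],st['eef_pos'],st['orientation'])
s=snap('wrist','w3.png'); 
for n,z in [('nest',.012),('post_top',.125),('end_stop',.012),('pad_face',.042),('trigger_back',.1),('clamp',0)]:
    print(n,[(x['pixel'],round(x['conf'],2),atz(s,x['pixel'],z)) for x in cams.spot_point('wrist',n)[:2]])
E
```

```text
6.8833 [ 0.4259 -0.196   0.3402] [ 0.7072  0.707   0.0001 -0.0002]
nest [([393.0, 19.6], 0.91, array([ 0.5122, -0.0463,  0.012 ]))]
post_top [([403.1, 194.1], 0.98, array([ 0.5117, -0.2334,  0.125 ]))]
end_stop []
pad_face [([393.9, 100.8], 0.68, array([ 0.5126, -0.1414,  0.042 ]))]
trigger_back [([397.8, 214.8], 0.76, array([ 0.5133, -0.2667,  0.1   ]))]
clamp [([384.7, 167.4], 0.9, array([ 0.5133, -0.2344,  0.    ]))]
```

View pics/w3.png

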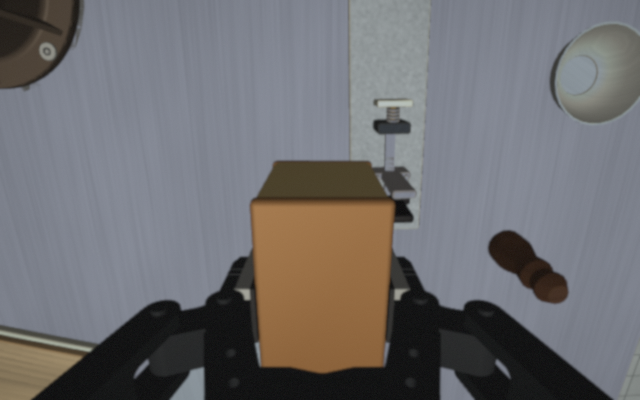

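The clamp shows at columns 348–430, with the pad at (394,103), post at (398,185) and trigger at (402,212). The held cheese is in front at lower left.

```bash
python3 - <<'E'
from m import *
s=snap('wrist'); z=.012
L=[atz(s,p,z) for p in[(348,5),(349,150)]]; R=[atz(s,p,z) for p in[(431,5),(419,224)]]
print(L,R)
for E in(L,R): d=E[0]-E[1]; print('yaw',np.arctan2(d[1],d[0]))
print('back',atz(s,(408,228),z))
b=snap('top')
for n in('nest','post_top','pad_face','trigger_back'):
    p=cams.spot_point('wrist',n);q=cams.spot_point('top',n); q2=cams.spot_point('top','end_stop')
    if p and q: print(n,tri(s,p[0]['pixel'],b,q[0]['pixel']))
# held cheese
C=[(252,200),(394,200),(385,367),(260,367)]
for h in(.365,.375,.385):
    P=np.array([atz(s,c,h) for c in C]); print(h,P.mean(0),[round(np.linalg.norm(P[i]-P[i-1]),4) for i in range(4)])
E
```

```text
[array([ 0.4571, -0.0297,  0.012 ]), array([ 0.4622, -0.207 ,  0.012 ])] [array([ 0.5576, -0.0289,  0.012 ]), array([ 0.5658, -0.3145,  0.012 ])]
yaw 1.599920011797367
yaw 1.5995644000723617
back [ 0.5504 -0.3208  0.012 ]
nest [ 0.4366 -0.0219  0.6434]
post_top [ 0.5102 -0.2328  0.124 ]
pad_face [ 0.5124 -0.138   0.036 ]
trigger_back [ 0.5199 -0.2814  0.073 ]
0.365 [ 0.4257 -0.1948  0.365 ] [np.float64(0.0743), np.float64(0.0502), np.float64(0.0743), np.float64(0.0526)]
0.375 [ 0.4257 -0.1882  0.375 ] [np.float64(0.068), np.float64(0.0459), np.float64(0.0681), np.float64(0.0482)]
0.385 [ 0.4256 -0.1817  0.385 ] [np.float64(0.0618), np.float64(0.0417), np.float64(0.0618), np.float64(0.0437)]
```

Emit:
arm_command:
  plan:
    - [0.02,0.03,-0.02,0.03]
    - [0.04,0.06,-0.04,0.03]
    - [0.06,0.09,-0.06,0.03]
    - [0.075,0.12,-0.08,0.03]
    - [0.0825,0.145,-0.11,0.03]
    - [0.0825,0.148,-0.15,0.03]
    - [0.0825,0.148,-0.19,0.03]
    - [0.0825,0.148,-0.23,0.03]

```text
t: 8.6
eef_pos: [0.5086, -0.0474, 0.109]
orientation: [0.696, 0.718, 0.0, 0.001]
wrist_force: [1.4, 0.2, -3.6]
gripper_width: 0.046
finger_force: 42.9
```

Emit:
arm_command:
  plan:
    - [0,0,-0.025,0]
    - [0,0,-0.045,0]
    - [0,0,-0.06,0]
    - [0,0,-0.068,0]
    - [0,0,-0.068,0]
    - [0,0,-0.068,0]

```text
t: 9.1
eef_pos: [0.5086, -0.0482, 0.0426]
orientation: [0.696, 0.718, 0.0, 0.0]
wrist_force: [1.3, -0.1, -3.9]
gripper_width: 0.0454
finger_force: 42.6
```

```bash
python3 - <<'E'
from m import *
st=manip.get_state(); print(st['t'],st['eef_pos'],st['orientation'],st['wrist_force'])
s=snap('scene'); f=s['frame'][110:230,200:360,::-1]
cv2.imwrite('pics/c1.png',cv2.resize(f,(800,600),interpolation=cv2.INTER_CUBIC))
E
```

```text
9.1 [ 0.5086 -0.0482  0.0426] [0.6964 0.7176 0.     0.0001] [ 1.2522 -0.0917 -3.9084]
```

View pics/c1.png

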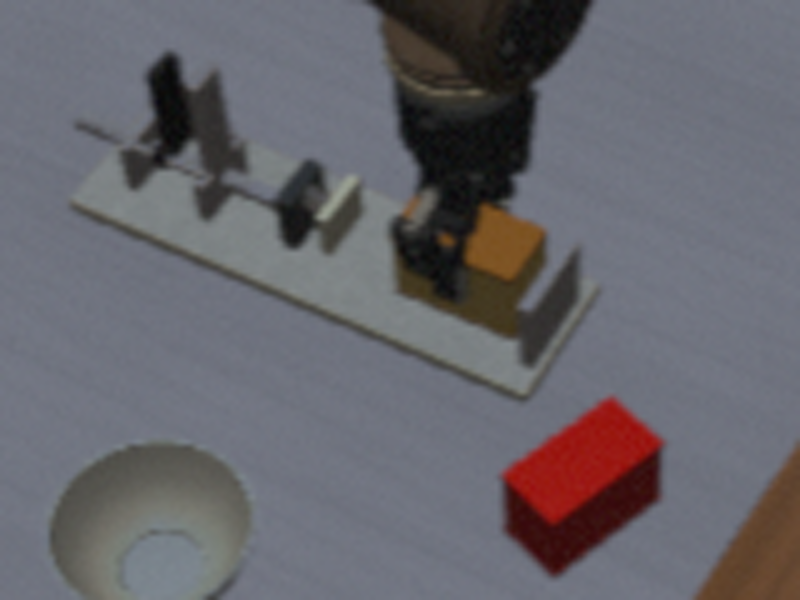

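The cheese is held just over the base, centred in front of the end stop at (550,310) in the crop. I'll lower it until it touches.

Emit:
arm_command:
  plan:
    - [0,0,-0.003,0]
    - [0,0,-0.005,0]
    - [0,0,-0.005,0]

```text
t: 9.4
eef_pos: [0.5085, -0.0482, 0.0376]
orientation: [0.696, 0.718, 0.0, 0.0]
wrist_force: [-1.3, 0.4, -3.5]
gripper_width: 0.0455
finger_force: 42.7
```

Emit:
arm_command:
  plan:
    - [0,0,-0.002,0]
    - [0,0,-0.002,0]

```text
t: 9.57
eef_pos: [0.5083, -0.0482, 0.0353]
orientation: [0.696, 0.718, 0.0, 0.0]
wrist_force: [-0.1, 0.1, -3.4]
gripper_width: 0.0456
finger_force: 42.7
```

Emit:
arm_command:
  plan:
    - [0,0,-0.002,0]
    - [0,0,-0.002,0]

```text
t: 9.73
eef_pos: [0.5084, -0.0482, 0.0345]
orientation: [0.696, 0.718, 0.0, 0.0]
wrist_force: [-3.6, 0.8, 16.4]
gripper_width: 0.0458
finger_force: 45.1
```

Emit:
arm_command:
  plan:
    - [0,0,-0.002,0]
    - [0,0,-0.002,0]

```text
t: 9.9
eef_pos: [0.5085, -0.0482, 0.0339]
orientation: [0.696, 0.718, 0.001, 0.001]
wrist_force: [-9.8, 0.6, 37.1]
gripper_width: 0.0455
finger_force: 48.5
```

Emit:
arm_command:
  plan:
    - [0,0,0.003,0]
    - [0,0,0.003,0]

```text
t: 10.07
eef_pos: [0.5087, -0.0482, 0.0351]
orientation: [0.696, 0.718, 0.0, 0.001]
wrist_force: [0.1, 0.3, -3.1]
gripper_width: 0.0455
finger_force: 43.8
```

Emit:
arm_command:
  plan:
    - [0,0,0,0]
    - [0,0,0,0]
    - [0,0,0,0]
    - [0,0,0,0]
    - [0,0,0,0]
    - [0,0,0,0]
    - [0,0,0,0]
    - [0,0,0,0]
  gripper: 1

```text
t: 10.73
eef_pos: [0.5084, -0.0481, 0.0343]
orientation: [0.696, 0.718, 0.0, 0.0]
wrist_force: [0.5, 0.1, 0.2]
gripper_width: 0.0855
finger_force: 0.0
```

Emit:
arm_command:
  plan:
    - [0,0,0.02,0]
    - [0,0,0.06,0]
    - [0,0,0.1,0]
    - [0,-0.02,0.14,0]
    - [0,-0.05,0.17,0]
    - [0,-0.08,0.2,0]
    - [0,-0.12,0.21,0]
    - [0,-0.12,0.21,0]

```text
t: 11.4
eef_pos: [0.5093, -0.1731, 0.2476]
orientation: [0.697, 0.717, 0.001, 0.003]
wrist_force: [-0.3, 0.1, 0.1]
gripper_width: 0.0857
finger_force: 0.0
```

```bash
python3 - <<'E'
from m import *
st=manip.get_state(); print(st['t'],st['eef_pos'],st['orientation'],st['wrist_force'])
s=snap('wrist','w4.png')
for n,z in [('post_top',.125),('end_stop',.012),('pad_face',.042),('trigger_back',.1),('clamp',0)]:
    print(n,[(x['pixel'],round(x['conf'],2),atz(s,x['pixel'],z)) for x in cams.spot_point('wrist',n)[:2]])
for r in cams.outline_of('wrist','cheese')[:3]:
    print(r['extent'],r['conf'],fitbox(s,r['region'],[.5085,-.048,.012,1.6]) if s['frame'][r['region']].mean(0)[1]>60 else '')
E
```

```text
11.4 [ 0.5093 -0.1731  0.2476] [0.6973 0.7168 0.0006 0.0033] [-0.2954  0.0723  0.0665]
post_top [([321.2, 253.4], 0.75, array([ 0.5104, -0.233 ,  0.125 ]))]
end_stop [([322.6, 273.7], 0.52, array([ 0.5148, -0.3195,  0.012 ]))]
pad_face []
trigger_back [([325.3, 277.0], 0.85, array([ 0.5153, -0.2706,  0.1   ]))]
clamp [([323.7, 202.7], 0.66, array([ 0.5138, -0.2324,  0.    ]))]
[298.0, 1.5, 55.8, 71.2] 0.89 (array([ 0.5077, -0.0496,  1.6082]), np.float64(7.523484649279094))
```

View pics/w4.png

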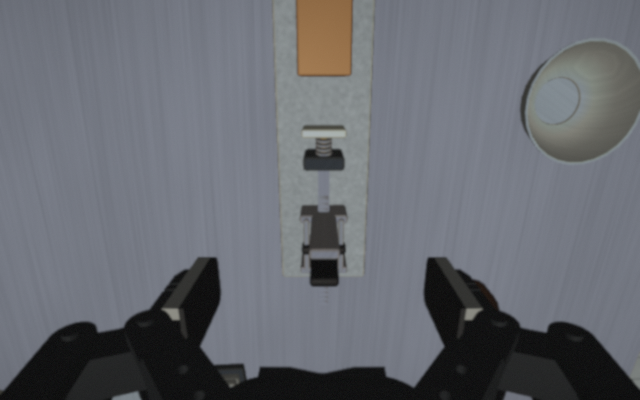

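The cheese stands let go at (325,35), centred and square on the base. The post and trigger top are near (323,250), free between the fingers. Next I'll turn across and come down over the post.

Emit:
arm_command:
  plan:
    - [0,-0.01,0,-0.12]
    - [0,-0.02,0,-0.24]
    - [0,-0.03,0,-0.36]
    - [0,-0.04,0,-0.48]
    - [0,-0.05,0,-0.6]
    - [0,-0.06,0,-0.72]
    - [0.002,-0.07,0,-0.84]
    - [0.0025,-0.07,0,-0.96]

```text
t: 12.42
eef_pos: [0.5112, -0.2386, 0.2438]
orientation: [0.95, 0.312, -0.0, -0.0]
wrist_force: [0.3, 0.3, -0.2]
gripper_width: 0.0852
finger_force: 0.0
```

Emit:
arm_command:
  plan:
    - [0,0,0,-0.12]
    - [0,0,0,-0.24]
    - [0,0,0,-0.36]
    - [0,0,0,-0.48]
    - [0,0,0,-0.6]
    - [0,0,0,-0.61]
    - [0,0,0,-0.61]
    - [0,0,0,-0.61]

```text
t: 13.08
eef_pos: [0.511, -0.2376, 0.2441]
orientation: [1.0, 0.018, -0.0, -0.0]
wrist_force: [-0.6, -0.6, 0.2]
gripper_width: 0.0857
finger_force: 0.0
```

```bash
python3 - <<'E'
from m import *
st=manip.get_state(); print(st['t'],st['eef_pos'],st['orientation'],st['joints'])
s=snap('wrist','w5.png')
for n,z in [('post_top',.125),('pad_face',.042),('trigger_back',.1),('clamp',0)]:
    print(n,[(x['pixel'],round(x['conf'],2),atz(s,x['pixel'],z)) for x in cams.spot_point('wrist',n)[:2]])
E
```

```text
13.0833 [ 0.511  -0.2376  0.2441] [ 0.9998  0.0176 -0.0002 -0.0001] [-0.5525  0.3905  1.6956 -0.0001  1.056   0.983 ]
post_top [([320.1, 182.3], 0.91, array([ 0.5128, -0.2357,  0.125 ]))]
pad_face [([226.2, 159.7], 0.71, array([ 0.5094, -0.1421,  0.042 ]))]
trigger_back [([362.0, 175.4], 0.81, array([ 0.5129, -0.2707,  0.1   ]))]
clamp [([321.2, 151.7], 0.55, array([ 0.5124, -0.2365,  0.    ]))]
```

View pics/w5.png

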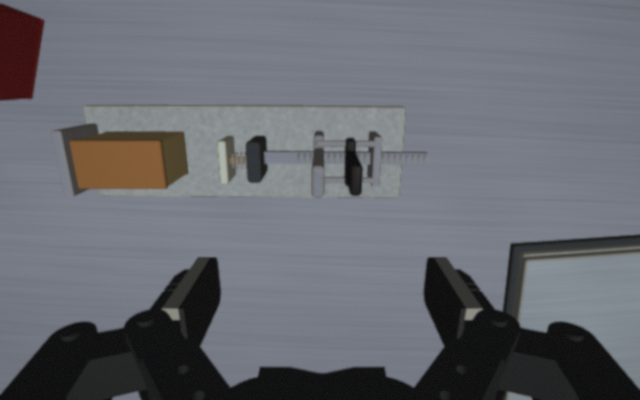

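Side view: the cheese is at (125,160), pad at (225,160), post at (318,165) and trigger at (354,165). The fingers straddle post and trigger, so I'm going down.

Emit:
arm_command:
  plan:
    - [0.001,-0.003,-0.03,0]
    - [0.001,-0.003,-0.06,0]
    - [0.001,-0.003,-0.09,0]
    - [0.001,-0.003,-0.12,0]
    - [0.001,-0.003,-0.145,0]
    - [0.001,-0.003,-0.162,0]
    - [0.001,-0.003,-0.162,0]
    - [0.001,-0.003,-0.162,0]

```text
t: 14.0
eef_pos: [0.5118, -0.2411, 0.0821]
orientation: [1.0, 0.016, -0.001, -0.0]
wrist_force: [0.7, 0.4, 1.4]
gripper_width: 0.0852
finger_force: 0.0
```

Emit:
arm_command:
  plan:
    - [0,0,0,0]
    - [0,0,0,0]
    - [0,0,0,0]
    - [0,0,0,0]
    - [0,0,0,0]
    - [0,0,0,0]
  gripper: 0.2
  grip_force: 20

```text
t: 14.5
eef_pos: [0.513, -0.2403, 0.0844]
orientation: [1.0, 0.015, 0.002, -0.0]
wrist_force: [6.4, 24.8, 19.5]
gripper_width: 0.0213
finger_force: 18.7
```

```bash
python3 - <<'E'
from m import *
st=manip.get_state(); print(st['t'],st['eef_pos'],st['gripper_width'],st['finger_force'],st['wrist_force'])
s=snap('wrist','w6.png')
for n,z in [('post_top',.125),('pad_face',.042),('trigger_back',.1),('clamp',0)]:
    print(n,[(x['pixel'],round(x['conf'],2),atz(s,x['pixel'],z)) for x in cams.spot_point('wrist',n)[:2]])
s=snap('top');print([(x['pixel'],round(x['conf'],2),atz(s,x['pixel'],.042)) for x in cams.spot_point('top','pad_face')[:2]])
E
```

```text
14.5 [ 0.513  -0.2403  0.0844] 0.021279694721350727 18.72924193739891 [ 6.4492 24.8446 19.4891]
post_top [([300.7, 312.4], 0.92, array([ 0.514 , -0.2323,  0.125 ]))]
pad_face [([120.5, 221.8], 0.89, array([ 0.5103, -0.1248,  0.042 ]))]
trigger_back [([347.8, 278.4], 0.92, array([ 0.5127, -0.2502,  0.1   ]))]
clamp [([314.0, 201.4], 0.69, array([ 0.5115, -0.2344,  0.    ])), ([34.7, 204.7], 0.38, array([ 0.5033, -0.0392,  0.    ]))]
[([385.6, 241.1], 0.48, array([ 0.5017, -0.1227,  0.042 ]))]
```

View pics/w6.png

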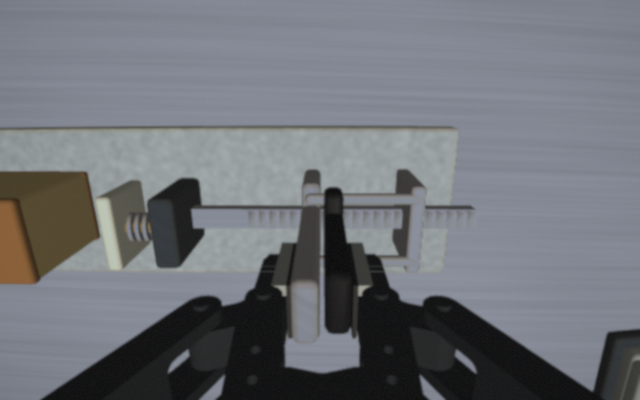

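The first stroke fed the jaw about 17 mm (pad at (120,222), spring free, cheese still ahead). Pumping on.

Emit:
arm_command:
  plan:
    - [0,0.001,0,0]
    - [0,0.001,0,0]
    - [0,0.001,0,0]
    - [0,0.001,0,0]
    - [0,0.001,0,0]
    - [0,0.001,0,0]
  gripper: 0.85

```text
t: 15.35
eef_pos: [0.5117, -0.2402, 0.0822]
orientation: [1.0, 0.015, -0.0, -0.0]
wrist_force: [-0.1, 0.0, -0.5]
gripper_width: 0.0726
finger_force: 0.0
```

Emit:
arm_command:
  plan:
    - [0,0,0,0]
    - [0,0,0,0]
    - [0,0,0,0]
    - [0,0,0,0]
    - [0,0,0,0]
    - [0,0,0,0]
  gripper: 0.2

```text
t: 15.85
eef_pos: [0.5127, -0.2393, 0.0834]
orientation: [1.0, 0.015, 0.001, -0.0]
wrist_force: [2.2, 9.5, 12.3]
gripper_width: 0.0197
finger_force: 20.3
```

```bash
cat > pads.py <<'E'
from m import *
import sys
st=manip.get_state(); print(st['t'],st['eef_pos'],st['gripper_width'],st['finger_force'],st['wrist_force'])
s=snap('wrist',sys.argv[1])
for n,z in [('post_top',.125),('pad_face',.042),('trigger_back',.1)]:
    print(n,[(x['pixel'],round(x['conf'],2),atz(s,x['pixel'],z)) for x in cams.spot_point('wrist',n)[:1]])
for n in('jaw','pad','cheese'): print(n,[(r['extent'],round(r['conf'],2)) for r in cams.outline_of('wrist',n)[:1]])
E
python3 pads.py w7.png
```

```text
15.85 [ 0.5127 -0.2393  0.0834] 0.01968792021680859 20.3483846783638 [ 2.1748  9.4807 12.3464]
post_top [([304.8, 316.8], 0.76, array([ 0.5127, -0.2328,  0.125 ]))]
pad_face [([86.8, 223.2], 0.88, array([ 0.5087, -0.1044,  0.042 ]))]
trigger_back [([348.0, 277.7], 0.96, array([ 0.5133, -0.2492,  0.1   ]))]
jaw [([58.4, 178.0, 60.5, 90.1], 0.48)]
pad [([58.4, 175.7, 56.6, 97.2], 0.73)]
cheese [([3.0, 170.8, 91.2, 113.2], 0.71)]
```

Emit:
arm_command:
  plan:
    - [0,0.0005,0,0]
    - [0,0.0005,0,0]
    - [0,0.0005,0,0]
    - [0,0.0005,0,0]
    - [0,0.0005,0,0]
    - [0,0.0005,0,0]
  gripper: 0.85

```text
t: 16.7
eef_pos: [0.5117, -0.2396, 0.0822]
orientation: [1.0, 0.015, -0.0, -0.0]
wrist_force: [-0.0, -0.0, -1.4]
gripper_width: 0.0725
finger_force: 0.0
```

Emit:
arm_command:
  plan:
    - [0,0,0,0]
    - [0,0,0,0]
    - [0,0,0,0]
    - [0,0,0,0]
    - [0,0,0,0]
    - [0,0,0,0]
  gripper: 0.2

```text
t: 17.2
eef_pos: [0.5127, -0.2393, 0.0834]
orientation: [1.0, 0.015, 0.001, 0.0]
wrist_force: [2.6, 6.6, 11.1]
gripper_width: 0.0197
finger_force: 20.4
```

```bash
python3 pads.py w8.png
```

```text
17.2 [ 0.5127 -0.2393  0.0834] 0.01972835925452752 20.42827159166336 [ 2.6323  6.5829 11.142 ]
post_top [([306.0, 317.2], 0.8, array([ 0.5126, -0.2331,  0.125 ]))]
pad_face [([54.7, 220.1], 0.69, array([ 0.5101, -0.0857,  0.042 ]))]
trigger_back [([350.4, 277.7], 0.85, array([ 0.5134, -0.2501,  0.1   ]))]
jaw [([25.8, 176.8, 378.5, 91.1], 0.72)]
pad [([24.2, 178.4, 94.8, 92.3], 0.84)]
cheese [([0.4, 172.0, 83.0, 110.4], 0.84)]
```

View pics/w8.png

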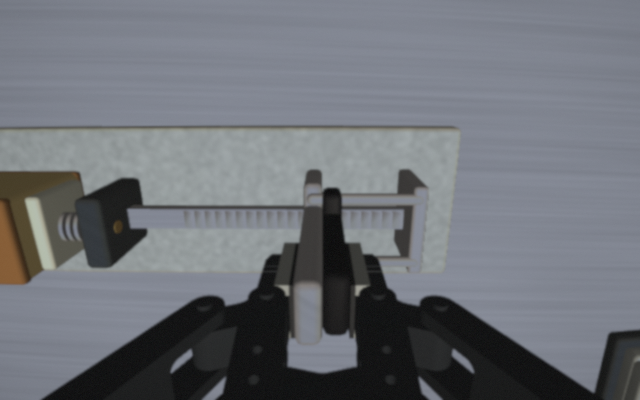

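The pad at (52,225) has now met the cheese with its spring nearly free. From here I'll close in steps and watch the force.

Emit:
arm_command:
  plan:
    - [0,0,0,0]
    - [0,0,0,0]
    - [0,0,0,0]
    - [0,0,0,0]
    - [0,0,0,0]
    - [0,0,0,0]
  gripper: 0.85

```text
t: 18.05
eef_pos: [0.5117, -0.2396, 0.0822]
orientation: [1.0, 0.015, -0.0, -0.0]
wrist_force: [0.3, -0.0, 0.3]
gripper_width: 0.073
finger_force: 0.0
```

Emit:
arm_command:
  plan:
    - [0,0,0,0]
    - [0,0,0,0]
    - [0,0,0,0]
    - [0,0,0,0]
    - [0,0,0,0]
    - [0,0,0,0]
  gripper: 0.37

```text
t: 18.55
eef_pos: [0.513, -0.2415, 0.0834]
orientation: [1.0, 0.015, 0.002, 0.002]
wrist_force: [0.1, -10.7, 5.7]
gripper_width: 0.0317
finger_force: 5.1
```

Emit:
arm_command:
  plan:
    - [0,0,0,0]
    - [0,0,0,0]
    - [0,0,0,0]
  gripper: 0.32

```text
t: 18.8
eef_pos: [0.5131, -0.242, 0.0836]
orientation: [1.0, 0.015, 0.002, 0.002]
wrist_force: [-0.8, -12.2, 7.7]
gripper_width: 0.0276
finger_force: 6.5
```

```bash
python3 pads.py w9.png
```

```text
18.8 [ 0.5131 -0.242   0.0836] 0.027576965843264783 6.500527113676071 [ -0.8196 -12.1981   7.7453]
post_top [([299.2, 318.3], 0.85, array([ 0.5122, -0.2334,  0.125 ]))]
pad_face [([46.6, 223.4], 0.89, array([ 0.5084, -0.0837,  0.042 ]))]
trigger_back [([357.6, 276.8], 0.85, array([ 0.514 , -0.2557,  0.1   ]))]
jaw [([14.5, 175.9, 375.7, 93.7], 0.92)]
pad [([15.2, 178.2, 96.4, 93.1], 0.58)]
cheese [([0.4, 167.6, 74.7, 113.4], 0.62)]
```

Emit:
arm_command:
  plan:
    - [0,0,0,0]
    - [0,0,0,0]
    - [0,0,0,0]
  gripper: 0.27

```text
t: 19.4
eef_pos: [0.5131, -0.2411, 0.0839]
orientation: [1.0, 0.015, 0.002, 0.002]
wrist_force: [-0.5, -6.4, 12.4]
gripper_width: 0.0235
finger_force: 13.6
```

```bash
python3 pads.py w10.png
```

```text
19.4 [ 0.5131 -0.2411  0.0839] 0.023491883457608498 13.60069826245308 [-0.5218 -6.3927 12.4333]
post_top [([302.3, 317.0], 0.56, array([ 0.5126, -0.2336,  0.125 ]))]
pad_face [([53.1, 223.5], 0.86, array([ 0.5083, -0.0863,  0.042 ]))]
trigger_back [([351.7, 279.3], 0.76, array([ 0.5127, -0.2525,  0.1   ]))]
jaw [([14.8, 176.8, 373.3, 92.2], 0.96)]
pad [([18.1, 177.0, 94.8, 92.1], 0.95)]
cheese [([1.9, 173.0, 75.0, 107.4], 0.73)]
```

View pics/w10.png

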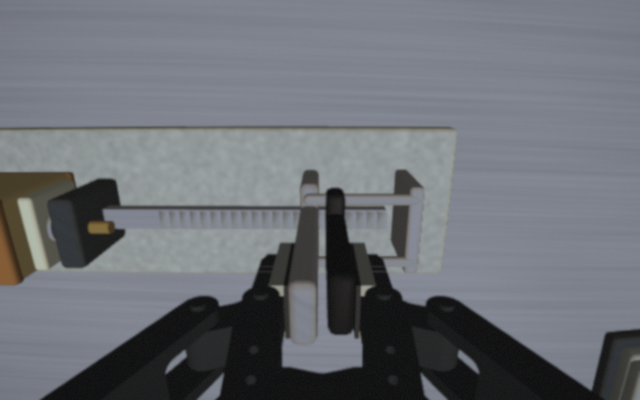

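The stem sticks out behind the jaw at (88–115,228) and the pad-to-jaw gap is down by half, with about 17 N on the trigger, so the spring is roughly half closed. I'll hold and check it stays put.

Emit:
arm_command:
  plan:
    - [0,0,0,0]
    - [0,0,0,0]
    - [0,0,0,0]
    - [0,0,0,0]
    - [0,0,0,0]
    - [0,0,0,0]

```text
t: 20.25
eef_pos: [0.5131, -0.2411, 0.0838]
orientation: [1.0, 0.015, 0.002, 0.002]
wrist_force: [0.1, -6.2, 11.7]
gripper_width: 0.0232
finger_force: 13.6
```

```bash
python3 - <<'E'
from m import *
st=manip.get_state(); print(st['t'],st['gripper_width'],st['finger_force'],st['wrist_force'])
if abs(st['gripper_width']-.0235)<.001 and 10<st['finger_force']<18: print(manip.close_job())
E
```

```text
20.25 0.023226382687727174 13.583771288394928 [ 0.0651 -6.2103 11.746 ]
the job is handed in; nothing more can be done
None
```

I handed the job in at 20 s with the cheese clamped against the end stop, the pad's spring about half closed (8–11 mm, estimated from trigger force and the last picture), and the trigger held squeezed; the judge returned no verdict.

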